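Knock a wedged stopper out of a tilting syringe

ROBOT

A 7-joint arm with a two-finger parallel gripper is mounted at the origin on the work surface. World frame = base frame: x ahead of the robot, y to its left, z up, the work surface at z = 0. Lengths are in m, angles in rad, forces in N, time in s.
With the tool pointing down it reaches from about 0.4 to 0.9 m from the base axis. Payload 5.5 kg.
Tool frame: the origin (TCP) lies on the mounting face of the last link; the fingertips stand 178 mm ahead of it and the grasp point (between the pads) lies 159 mm ahead of it; z points along the fingers, y is the direction in which the jaws open and shut (so a half turn about z gives the same grasp; the last joint's range is limited). The gripper opens to 92 mm and grips with 3 to 60 N. Pads are 19 mm wide; open, the fingers measure 130 mm over their backs; the gripper's body (75 mm by 190 mm) begins 47 mm behind the grasp point.
Start: joints at [-0.882, 0.501, -0.427, 1.55, 0.221, 1.138, -0.21], TCP at [0.268, 0.592, 0.405] pointing down, gripper open.
Joint ranges: [-2.88, 2.88], [-0.31, 2.03], [-1.54, 1.56], [0.2, 2.42], [-1.41, 4.55], [0.19, 2.02], [-2.57, 2.57]. Speed limits (rad/s): [2.57, 2.57, 3.14, 3.14, 3.14, 3.14, 3.14].

INTERFACE

Orientations are given as a unit quaternion [w, x, y, z].
In Python, from workcell import sensors, imaging, order gives the robot as it stands.
- The arm moves only by the tool play_rows, never from a script. Its argument "plan" is a list of rows, each a list of 3 entries, a list of its own where there are three numbers: the shift along the tool's x, y, z in mm, then the turn, a rotation vector about the tool's x, y, z in rad, then the opening, from 0 (shut) to 1 (fully open). In form: [[[x, y, z], [ax, ay, az], jaw], ...]. A call has exactly 10 rows; each row is the pose to reach, as a shift and turn from the pose commanded when the call began, along the tool's axes at that moment; what a row does not reach only later rows make up. A row lasts 1/8 s, in which the tool goes at most 62.5 mm and 10.7 degrees, less where a joint would pass 70% of its speed; a pose out of reach is approached as far as the arm can. A call with a gripper value outside its range is refused whole. The fingers move at their own pace and stop on an object; the grip force is fixed at half the most. Time passes only in rows, so rows that repeat a pose let the fingers close, or fill a call up. It gives the time, the measured TCP pose, the force and the opening at its end, in the units of the state.
- sensors.get_obs(): the state, without advancing time (a new reading comes with each control period).
- imaging.grab_frame(name): name is "scene" or "top" or "wrist"; returns the picture (420x560x3 uint8, red, green, blue); there is no depth.
- imaging.get_calibration(name): a dict with "fov_y" (degrees; the focal length in pixels is half the picture's height over the tangent of half this angle, whatever the lens; pixels are square), "cx", "cy" (the principal point, pixels), "k1" (the pictures are not rectified: a ray, as slopes to the right and down, at radius r is drawn at 1 + k1 r^2 times it, then the intrinsics apply), "R" (3x3) and "t" (3): a world point X has camera coordinates R X + t. Camera axes: x right, y down, z forward; pixel columns grow to the right and rows downward; lengths in m; the calibration is good to about 2 mm. A picture is of the moment at which its call begins: read the wrist's pose just before it. get_calibration takes no time and is no camera call; for the wrist camera it gives the pose at the moment of the call.
- order.finish_job(): hands the job in, once; it reports no verdict.
The state is a dict: "clock": time; "q": joint angles; "joint_velocities": joint speeds; "tau": joint torques, N m; "tcp_pos": TCP position; "tcp_rot": TCP orientation; "ft_force": force on the tool from outside, world axes, zero at the start; "ft_torque": the same for the moment, N m; "grip_width": finger opening in m.
Only numpy, scipy, OpenCV 4.12 (cv2) and the standard library are available. Lean on these libraries where they do the work, as an engineer would, in place of code of your own. Each camera call takes 0.05 s, during which the arm holds its last target.

TASK

Bring the blue reject tray under the nozzle of the syringe stand and tip the leaning syringe upright against its stop; then press the green spring plunger fully down to its stop for a moment, so that the red stopper wedged in the barrel drops into the tray. Let the plunger come back up and leave the syringe upright with the tray level on the bench beneath it, without disturbing the bottle, the dishes or the joystick box.

Things in the scene. Friction and masses are not known exactly. Their poses are not given: they have to be found in the camera images.
- stand: White fixed stand. Origin: on the bench, right under the nozzle of the upright syringe; its +x points from there to the post, +y to the side to which the syringe leans at the start. Base plate 100 x 100 x 14 mm, its near edge at x = 62 mm; post 24 x 30 mm, 135 mm high, at x = 85 mm. The bench under the nozzle, in front of the base plate, is open.
- syringe (a joint): Hinge of the clear syringe (rad), axis along the stand's x: 0 = leaning 0.70 rad to the stand's +y, 0.70 = upright, at a hard stop. Stiff (0.12 N m, about 1.5 N at the plunger head): it stays where it is left; tip it by pushing the rim of the plunger head sideways towards the stand's -y. Start: 0.
- hinge (a point): Point of the hinge on the syringe axis, right above the stand's origin, 115 mm above the bench; a 22 mm steel arm joins it to the post. The clear barrel, 23 mm outside diameter, runs from 57 mm below it (the nozzle, 58 mm above the bench when upright) to 55 mm above it, with a white flange on top (44 mm along x, 26 mm along y). Two small grey spring jaws 49 mm below it hold the stopper.
- plunger (a joint): Travel of the spring plunger (m): 0 = fully up, 0.024 = down at its hard stop. Pressing takes 3.5 N at first and 11 N at the stop, plus some newtons midway while the steel rod under the head pushes the stopper through the jaws; it springs back when released.
- head_top (a point): Centre of the top face of the plunger head, a green disc 36 mm across and 10 mm thick on the syringe axis, 95 mm from the hinge when up: 188 mm above the bench and 61 mm to the stand's +y in the leaning start; upright it is over the stand's origin, 210 mm above the bench, or 186 mm when at the stop. The stem below it is 12 mm thick.
- plug: Red steel stopper, 14 mm diameter, 18 mm long, double-cone ends, 18 g, wedged above the spring jaws at the bottom of the clear barrel. Origin: centre of its lower end; z along its axis.
- tray: Loose blue reject tray, open box 80 x 80 mm, 25 mm high, walls 3 mm, 150 g. Origin: centre of its underside. A bar handle 14 mm wide (along y) and 22 mm high sticks out from its -x side along its own -x, to 127 mm from the origin.
- tray_handle (a point): A good point to grip the tray's bar handle: 100 mm from the tray's origin along its -x, 11 mm above the bench; fingers close along the tray's y on the 14 mm width.
- media_bottle: Bystander: small amber bottle, 44 mm diameter, 75 mm high, standing loose. Origin: centre of its underside.
- dish_stack: Bystander: loose stack of three clear culture dishes (one piece), 90 mm diameter, 44 mm high. Origin: centre of its underside.
- joystick: Bystander: loose white joystick box 100 x 90 x 30 mm with a black stick to 84 mm height. Origin: centre of its underside.

How it is judged:
By the outcome, as a careful person would: the job done as asked, in the order asked, and still so for the second after the job is handed in, with the robot touching nothing.
It also fails if it takes over 59 s, if anything falls off the work surface, if the arm or the gripper's body presses on something with over 40 N, if the wrist force passes 120 N, or if a joint passes its speed limit or range.

## Working session

There is one attempt and no reset: what is moved stays moved. The work goes in short steps, Python scripts to look and compute and a tool call to move; the robot and the scene stay as the last step left them, time stands still between calls to the robot, and variables do not carry over. Pictures are saved under pics/ and viewed, and the job is handed in when it is done.

Besides the shell and the picture viewer there is one more tool, called after "Request:" as name(argument=value, ...), one argument or row to a line, values as JSON. play_rows: Moves the arm, as the interface text tells. Its arguments: {"type":"object","properties":{"plan":{"type":"array"}},"required":["plan"]}

```bash
mkdir -p pics
python3 - <<'E'
from workcell import sensors, imaging
import cv2
print(sensors.get_obs())
for n in ["scene","top"]:
    print(n,imaging.get_calibration(n))
    cv2.imwrite(f"pics/{n}0.png",imaging.grab_frame(n)[:,:,::-1])
E
```

```text
{'clock': 0.0, 'q': array([-0.88179942,  0.50184739, -0.42679337,  1.55147769,  0.22080309,
        1.13827384, -0.21030404]), 'joint_velocities': array([-1.95666699e-03, -1.33805978e-03,  5.28643325e-04,  9.40242804e-05,
       -1.07263716e-03,  4.43622287e-05,  4.94873573e-04]), 'tau': array([-4.48235205e-04, -5.66583395e+01, -5.81656292e+00, -2.79121184e+01,
       -6.88361702e-02,  3.05982458e-02,  1.69725204e-04]), 'tcp_pos': array([0.26837887, 0.59160947, 0.40366696]), 'tcp_rot': array([-2.38227592e-04,  2.11264607e-01,  9.77428420e-01, -9.44606836e-04]), 'ft_force': array([1.56057554, 0.95736912, 0.76173405]), 'ft_torque': array([-0.02721827, -0.01141438,  0.04003088]), 'grip_width': 0.09153998860963357}
scene {'fov_y': 52.49053607868432, 'cx': 277.6599851035613, 'cy': 214.77361156191807, 'k1': 0.040115937107770755, 'R': array([[ 0.25841942,  0.96597493,  0.01057546],
       [ 0.5288051 , -0.13228848, -0.8383704 ],
       [-0.80844577,  0.22224355, -0.54499838]]), 't': array([-0.15534568, -0.16744214,  1.556545  ])}
top {'fov_y': 50.92650396195744, 'cx': 275.9599436332251, 'cy': 210.83062976929293, 'k1': -0.14029241341345694, 'R': array([[-0.01740495, -0.99980297,  0.00954428],
       [-0.99532023,  0.01641787, -0.09522649],
       [ 0.09505103, -0.01115702, -0.99540988]]), 't': array([0.0113432 , 0.55672062, 1.23319347])}
```

View pics/scene0.png

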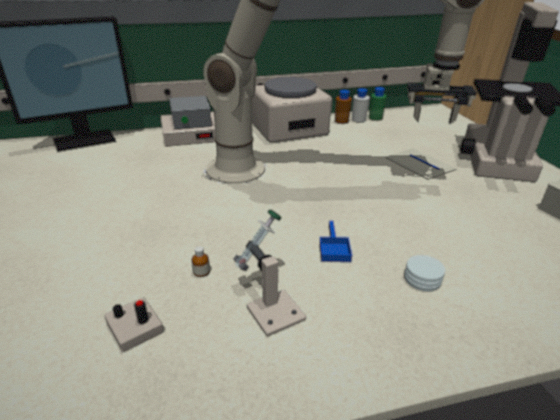

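View pics/top0.png

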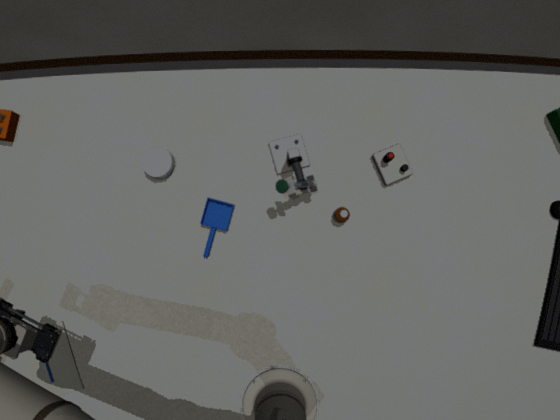

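The scene shows the tray at about (335,248), the leaning syringe at (260,240) and the stand base at (276,312). The top view shows the tray at (218,213), its handle end at (207,256), the green head at (282,186), the base plate at (289,154), the bottle at (341,214), the dishes at (158,163) and the joystick at (392,165). Next I zoom in to measure.

```bash
cat > h.py <<'E'
import numpy as np, cv2
from workcell import sensors, imaging
def K(c):
    f=210/np.tan(np.radians(c['fov_y']/2)); return f
def proj(c,X):
    X=np.atleast_2d(X); p=X@np.array(c['R']).T+c['t']; s=p[:,:2]/p[:,2:]
    r2=(s**2).sum(1,keepdims=True); s=s*(1+c['k1']*r2)
    return s*K(c)+[c['cx'],c['cy']]
def ray(c,uv):
    d=(np.array(uv,float)-[c['cx'],c['cy']])/K(c); s=d.copy()
    for _ in range(30): s=d/(1+c['k1']*(s@s))
    R=np.array(c['R']); return -R.T@c['t'], R.T@np.array([s[0],s[1],1])
def at_z(c,uv,z):
    o,d=ray(c,uv); return o+d*(z-o[2])/d[2]
def crop(img,x0,y0,w,h,s,name,gain=1.6):
    a=cv2.resize(img[y0:y0+h,x0:x0+w,::-1],None,fx=s,fy=s,interpolation=cv2.INTER_CUBIC)
    cv2.imwrite(name,np.clip(a*gain,0,255).astype(np.uint8))
E
python3 - <<'E'
from h import *
t=cv2.imread('pics/top0.png')[:,:,::-1]; s=cv2.imread('pics/scene0.png')[:,:,::-1]
crop(t,190,120,160,120,5,'pics/t0c.png'); crop(s,190,190,180,140,4,'pics/s0c.png')
E
```

```text
(no output)
```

View pics/t0c.png

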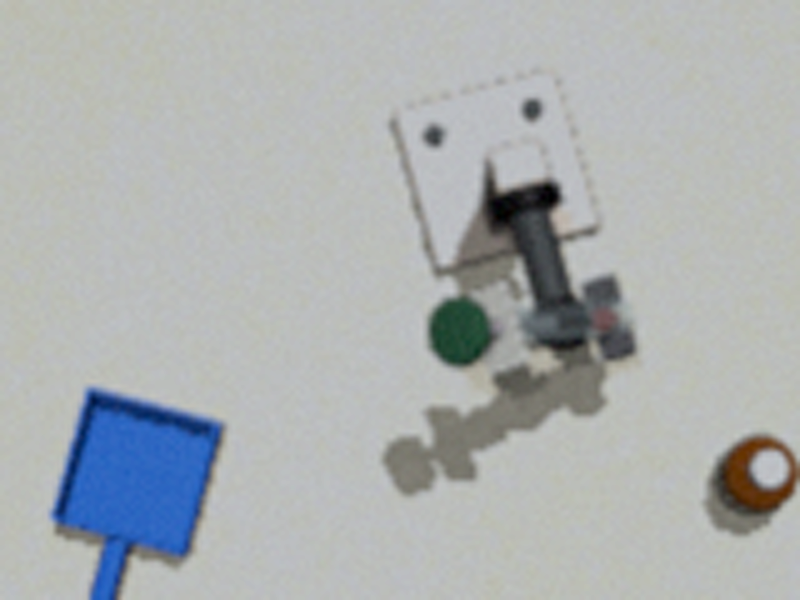

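View pics/s0c.png

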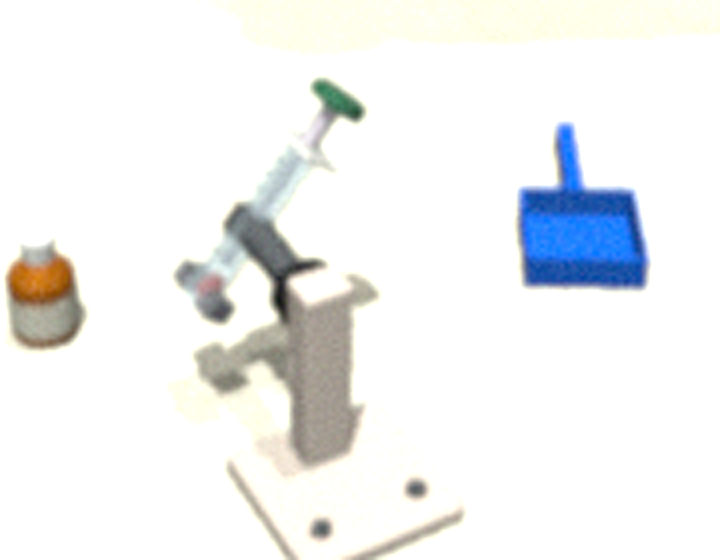

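```bash
cat > fit.py <<'E'
from h import *
from scipy.optimize import least_squares
T=imaging.get_calibration('top'); S=imaging.get_calibration('scene')
t5=lambda p:np.array(p)/5+[190,120]-0.4
s4=lambda p:np.array(p)/4+[190,190]-0.375
def W(p,L):
    c,s=np.cos(p[2]),np.sin(p[2]); L=np.atleast_2d(L)
    return np.c_[p[0]+c*L[:,0]-s*L[:,1],p[1]+s*L[:,0]+c*L[:,1],L[:,2]]
pl=[[.062,.05,.014],[.162,.05,.014],[.162,-.05,.014],[.062,-.05,.014]]
stand=[(T,pl,t5([(437,270),(393,113),(553,70),(600,228)])),
 (T,[[0,.058,.185]],t5([(460,331)])),
 (S,[[0,.0577,.184]],s4([(338,100)])),
 (S,[pl[2],pl[3]],s4([(290,560),(230,463)])) ,(S,[pl[1]],s4([(462,512)]))]
a=.04
rim=[[a,a,.025],[a,-a,.025],[-a,-a,.025],[-a,a,.025]]
tray=[(T,rim,t5([(90,388),(222,425),(187,557),(55,520)])),(T,[[-.127,0,.022]],np.array([[206.5,256.5]])),
 (S,rim,s4([(522,262),(645,262),(635,190),(521,190)]))]
def fit(obs,x0):
    f=lambda p:np.concatenate([(proj(c,W(p,L))-uv).ravel() for c,L,uv in obs])
    r=least_squares(f,x0,loss='soft_l1'); return r.x,f(r.x)
if __name__=='__main__':
    for o,x0 in((stand,[.6,0,0]),(tray,[.5,.15,0])):
        p,r=fit(o,x0); print(p.round(4),r.round(1).reshape(-1,2).tolist())
    for n,uv,z in(("bottle",(341.5,214.5),.075),("dish",(158,163),.044),("joy",(392,165),.03)): print(n,at_z(T,uv,z).round(3))
E
python3 fit.py
```

```text
[ 0.6178 -0.0667  0.2378] [[0.1, 0.2], [0.3, -0.8], [1.2, -0.5], [0.6, 0.2], [-0.5, 0.2], [0.2, -0.2], [3.0, 3.1], [-2.2, -3.0], [0.6, -1.6]]
[ 0.5518  0.1696 -0.2625] [[-0.1, -0.4], [0.4, -1.1], [0.4, -0.5], [-0.2, 0.1], [-0.2, 0.2], [31.6, -0.4], [-30.1, -0.7], [-30.1, -0.9], [27.6, -0.6]]
bottle [ 0.539 -0.178  0.075]
dish [0.699 0.339 0.044]
joy [ 0.685 -0.339  0.03 ]
```

```bash
sed -i 's/\[pl\[2\],pl\[3\]\],s4(\[(290,560),(230,463)\])/[pl[3]],s4([(230,463)])/; s/(522,262),(645,262),(635,190),(521,190)/(645,262),(522,262),(521,190),(635,190)/' fit.py; python3 fit.py
```

```text
[ 0.619  -0.0671  0.251 ] [[0.0, 0.1], [-0.2, -0.9], [0.5, -0.9], [0.4, -0.4], [-0.3, -0.0], [0.0, -0.0], [-1.7, -2.5], [1.2, -1.7]]
[ 0.5518  0.1695 -0.2769] [[0.2, -0.6], [0.6, -0.9], [0.1, -0.3], [-0.3, -0.1], [-0.8, 0.1], [0.7, -0.3], [0.4, -0.9], [-1.4, -1.0], [-0.6, -0.5]]
bottle [ 0.539 -0.178  0.075]
dish [0.699 0.339 0.044]
joy [ 0.685 -0.339  0.03 ]
```

```bash
cat > mv.py <<'E'
import json,sys,os
from h import *
from scipy.spatial.transform import Rotation as Ro
F='cmd.json'
def load():
    if os.path.exists(F):
        d=json.load(open(F)); return np.array(d['p']),np.array(d['R'])
    p=np.array([.268,.592,.405]); q=[0,.21126,.97743,0]
    return p,Ro.from_quat([q[1],q[2],q[3],q[0]]).as_matrix()
def goal(pos,yawy=None):
    """shift mm / turn so that TCP cmd = pos, tool down, tool y axis at world yaw yawy(deg)"""
    p,R=load(); sh=R.T@(np.array(pos)-p)*1000
    tr=np.zeros(3)
    if yawy is not None:
        a=np.radians(yawy); y=np.array([np.cos(a),np.sin(a),0]); z=np.array([0,0,-1.]); x=np.cross(y,z)
        tr=Ro.from_matrix(R.T@np.c_[x,y,z]).as_rotvec()
    print('shift',sh.round(1),'turn',tr.round(4))
def did(sh,tr=(0,0,0)):
    p,R=load(); p=p+R@np.array(sh)/1000; R=R@Ro.from_rotvec(tr).as_matrix()
    json.dump(dict(p=p.tolist(),R=R.tolist()),open(F,'w'))
def status():
    p,R=load(); o=sensors.get_obs()
    print('t',round(o['clock'],2),'cmd',p.round(4),'meas',np.round(o['tcp_pos'],4),'F',np.round(o['ft_force'],1),'w',round(o['grip_width'],4))
E
python3 -c "
from mv import *
goal([.444,.200,.26],74.1)"
```

```text
shift [-322.2 -284.3  145. ] turn [ 0.      0.     -0.1482]
```

Request:
play_rows(
  plan=[
    [[-36, -32, 16], [0, 0, -0.016], 0.5],
    [[-72, -63, 32], [0, 0, -0.033], 0.5],
    [[-108, -95, 48], [0, 0, -0.05], 0.5],
    [[-144, -126, 64], [0, 0, -0.066], 0.5],
    [[-180, -158, 80], [0, 0, -0.082], 0.5],
    [[-216, -190, 97], [0, 0, -0.1], 0.5],
    [[-252, -221, 113], [0, 0, -0.115], 0.5],
    [[-287, -253, 129], [0, 0, -0.13], 0.5],
    [[-322, -284, 145], [0, 0, -0.148], 0.5],
    [[-322, -284, 145], [0, 0, -0.148], 0.5],
  ],
)

```text
clock: 1.35
tcp_pos: [0.4452, 0.1958, 0.2581]
tcp_rot: [-0.001, 0.142, 0.99, -0.002]
ft_force: [-0.8, 0.1, -0.3]
grip_width: 0.0461
```

Run:
```python
from mv import *
did([-322,-284,145],[0,0,-.148]); status()
c=imaging.get_calibration('wrist'); im=imaging.grab_frame('wrist')
crop(im,0,0,560,420,1.4,'pics/w1.png',1.4); print(c)
cv2.imwrite('pics/w1raw.png',im[:,:,::-1])
for P in ([.444,.2,.022],[.552,.1695,.003]): print(proj(c,np.array(P))*1.4)
```

```text
t 1.35 cmd [0.444  0.2004 0.26  ] meas [0.4452 0.1958 0.2581] F [-0.8  0.1 -0.3] w 0.0461
{'fov_y': 69.3357336797677, 'cx': 274.4332069334512, 'cy': 205.50391200105258, 'k1': 0.010462254333762895, 'R': array([[ 0.28211564,  0.95937115, -0.00421415],
       [ 0.92748934, -0.27161198,  0.25688608],
       [ 0.24530448, -0.07638016, -0.9664325 ]]), 't': array([-0.31265124, -0.35426926,  0.15411863])}
[[392.44531236 304.34426877]]
[[393.04055116 462.6595813 ]]
```

View pics/w1.png

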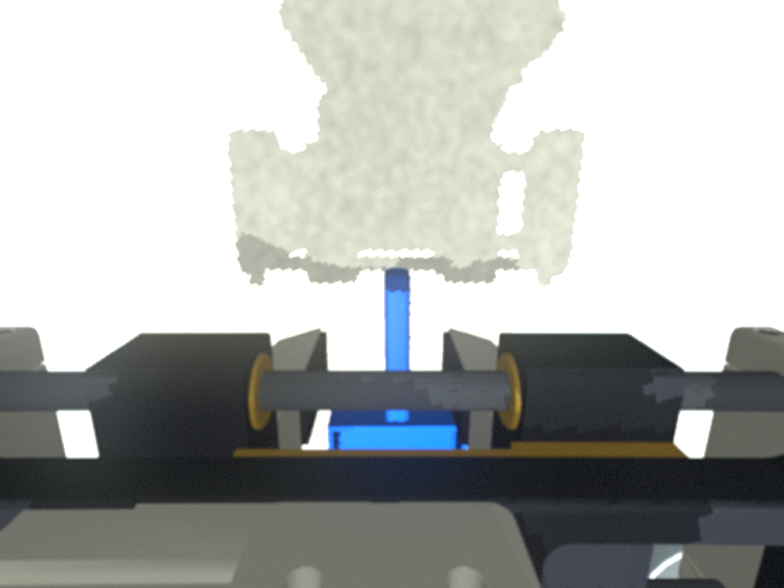

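Run:
```python
from mv import *
status()
im=cv2.imread('pics/w1raw.png').astype(int)
m=((im[:,:,0]>90)&(im[:,:,2]<60)).astype(np.uint8)
c=dict(fov_y=69.3357336797677,cx=274.4332,cy=205.5039,k1=.01046,R=np.array([[ 0.28211564,  0.95937115, -0.00421415],[ 0.92748934, -0.27161198,  0.25688608],[ 0.24530448, -0.07638016, -0.9664325 ]]),t=np.array([-0.31265124, -0.35426926,  0.15411863]))
for r in (210,225,240,255,285,290):
    x=np.where(m[r,230:330])[0]+230; print(r,x.min(),x.max(),at_z(c,((x.min()+x.max())/2,r),.022).round(4))
x=np.where(m[200:,283])[0]+200; print('end',x.min(),at_z(c,(283,x.min()),.022))
```

```text
t 1.4 cmd [0.444  0.2004 0.26  ] meas [0.4447 0.1983 0.2589] F [-0.6  0.6  0. ] w 0.0456Traceback (most recent call last):
  File "<stdin>", line 7, in <module>
    return umr_minimum(a, axis, None, out, keepdims, initial, where)
ValueError: zero-size array to reduction operation minimum which has no identity
```

Run:
```python
from mv import *
status()
im=cv2.imread('pics/w1raw.png').astype(int)
m=(im[:,:,0]-im[:,:,2]>50).astype(np.uint8)
c=dict(fov_y=69.3357336797677,cx=274.4332,cy=205.5039,k1=.01046,R=np.array([[ 0.28211564,  0.95937115, -0.00421415],[ 0.92748934, -0.27161198,  0.25688608],[ 0.24530448, -0.07638016, -0.9664325 ]]),t=np.array([-0.31265124, -0.35426926,  0.15411863]))
for r in (210,225,240,255,298):
    x=np.where(m[r,230:330])[0]+230
    if len(x): print(r,x.min(),x.max(),at_z(c,((x.min()+x.max())/2,r),.022).round(4))
x=np.where(m[:,283])[0]; print('end',x[:12],at_z(c,(283,193),.022),at_z(c,(283,207),.022))
```

```text
t 1.4 cmd [0.444  0.2004 0.26  ] meas [0.4447 0.1983 0.2589] F [-0.6  0.6  0. ] w 0.0456
210 275 291 [0.4391 0.2035 0.022 ]
225 275 291 [0.4503 0.2003 0.022 ]
240 275 291 [0.4619 0.197  0.022 ]
255 275 291 [0.4737 0.1936 0.022 ]
298 237 322 [0.5088 0.1806 0.022 ]
end [197 198 199 200 201 202 203 204 205 206 207 208] [0.42666109 0.207043   0.022     ] [0.43684319 0.20412894 0.022     ]
```

Run:
```python
from mv import *
goal([.446,.2015,.183],74.1)
```

```text
shift [-1.6  1.6 77. ] turn [ 0.      0.     -0.0002]
```

Request:
play_rows(
  plan=[
    [[-2, 2, 25], [0, 0, 0], 0.5],
    [[-2, 2, 50], [0, 0, 0], 0.5],
    [[-2, 2, 65], [0, 0, 0], 0.5],
    [[-2, 2, 74], [0, 0, 0], 0.5],
    [[-2, 2, 77], [0, 0, 0], 0.5],
    [[-2, 2, 77], [0, 0, 0], 0.5],
    [[-2, 2, 77], [0, 0, 0], 0],
    [[-2, 2, 77], [0, 0, 0], 0],
    [[-2, 2, 77], [0, 0, 0], 0],
    [[-2, 2, 77], [0, 0, 0], 0],
  ],
)

```text
clock: 2.65
tcp_pos: [0.447, 0.2017, 0.1829]
tcp_rot: [0.0, 0.139, 0.99, 0.0]
ft_force: [-0.8, -0.0, 1.2]
grip_width: 0.0136
```

Run:
```python
from mv import *
did([-2,2,77]); status()
im=imaging.grab_frame('top'); crop(im,150,120,200,150,4,'pics/t2.png'); status()
```

```text
t 2.65 cmd [0.4464 0.2017 0.183 ] meas [0.447  0.2017 0.1829] F [-0.8 -0.   1.2] w 0.0136
t 2.7 cmd [0.4464 0.2017 0.183 ] meas [0.447  0.2017 0.1829] F [-0.4 -0.1  1.9] w 0.0138
```

View pics/t2.png

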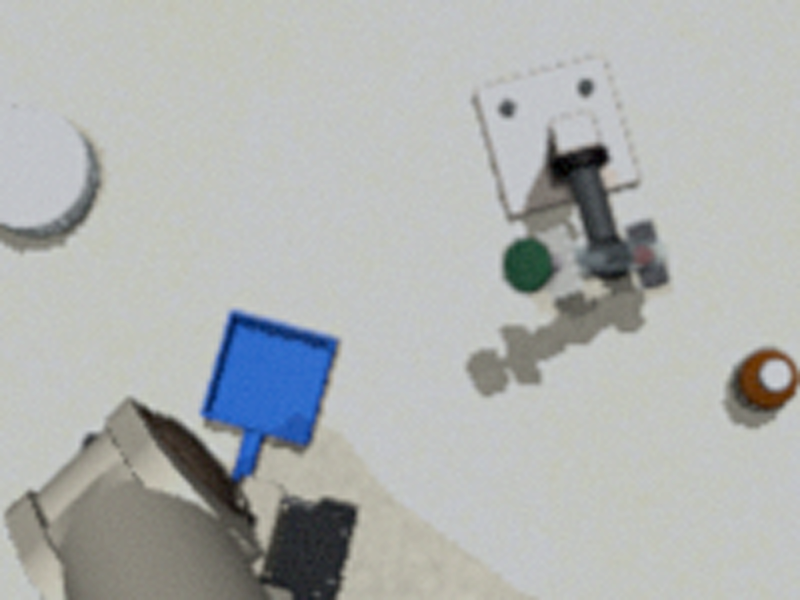

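Run:
```python
from mv import *
im=imaging.grab_frame('scene'); crop(im,150,0,280,280,2.1,'pics/s2.png',1.2)
T=imaging.get_calibration('top')
for z in (.2,.3,.4): print(z,at_z(T,(130/4+150,400/4+120),z).round(3),at_z(T,(250/4+150,520/4+120),z).round(3))
```

```text
0.2 [0.521 0.235 0.2  ] [0.447 0.161 0.2  ]
0.3 [0.514 0.215 0.3  ] [0.446 0.147 0.3  ]
0.4 [0.506 0.194 0.4  ] [0.445 0.134 0.4  ]
```

View pics/s2.png

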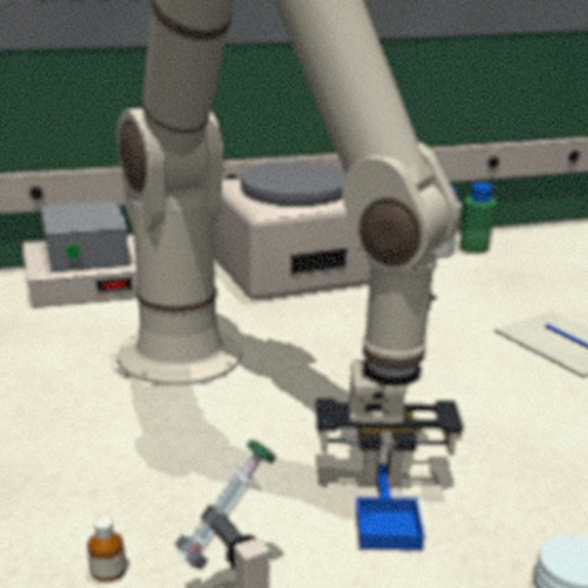

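Run:
```python
from mv import *
T=imaging.get_calibration('top')
P=at_z(T,(217.3,214.4),.025); print(P)
p,R=load(); goal(p+np.r_[.6142-P[0],-.0682-P[1],0])
```

```text
[0.54948793 0.16989024 0.025     ]
shift [-127.5 -211.2    0. ] turn [0. 0. 0.]
```

Request:
play_rows(
  plan=[
    [[-7, -11, 0], [0, 0, 0], 0],
    [[-18, -30, 0], [0, 0, 0], 0],
    [[-33, -55, 0], [0, 0, 0], 0],
    [[-50, -83, 0], [0, 0, 0], 0],
    [[-68, -112, 0], [0, 0, 0], 0],
    [[-86, -142, 0], [0, 0, 0], 0],
    [[-103, -171, 0], [0, 0, 0], 0],
    [[-117, -194, 0], [0, 0, 0], 0],
    [[-125, -207, 0], [0, 0, 0], 0],
    [[-127.5, -211, 0], [0, 0, 0], 0],
  ],
)

```text
clock: 4.0
tcp_pos: [0.5115, -0.0365, 0.1829]
tcp_rot: [-0.0, 0.139, 0.99, 0.0]
ft_force: [-3.2, 5.6, 7.9]
grip_width: 0.014
```

Run:
```python
from mv import *
did([-127.5,-211,0]); status()
im=imaging.grab_frame('top'); crop(im,190,120,160,120,5,'pics/t3.png'); status()
im=imaging.grab_frame('scene'); crop(im,170,140,200,150,4,'pics/s3.png',1.2)
```

```text
t 4.0 cmd [ 0.5112 -0.0361  0.183 ] meas [ 0.5115 -0.0365  0.1829] F [-3.2  5.6  7.9] w 0.014
t 4.05 cmd [ 0.5112 -0.0361  0.183 ] meas [ 0.5115 -0.0365  0.1828] F [-1.1 -0.6  5.3] w 0.0136
```

View pics/t3.png

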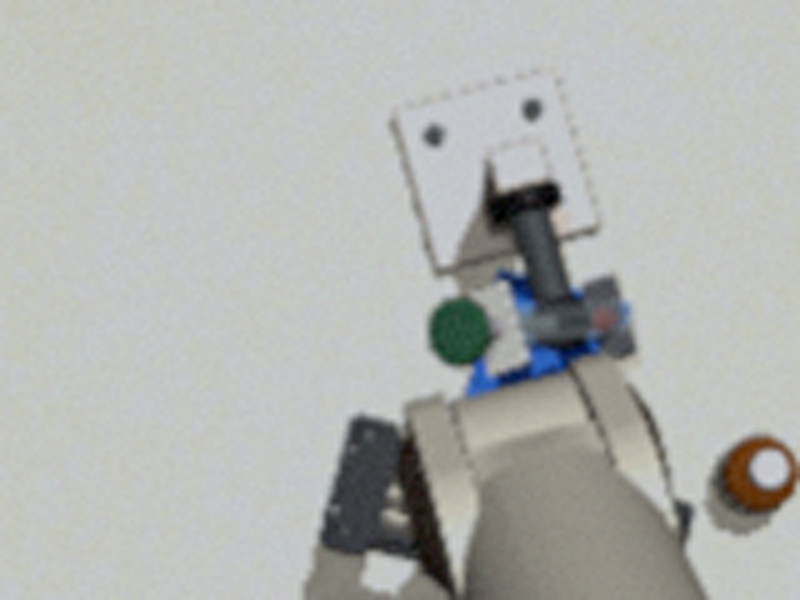

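View pics/s3.png

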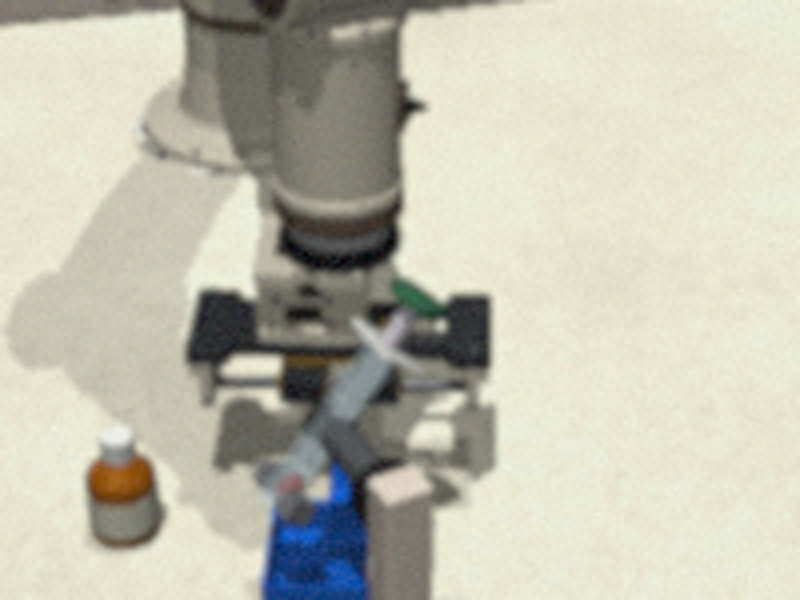

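Run:
```python
from mv import *
print(sensors.get_obs()['q'].round(2))
p,R=load(); print(R.round(3))
```

```text
[ 0.25  0.59 -0.29  2.03  0.29  0.57  1.05]
[[-0.962  0.274  0.   ]
 [ 0.274  0.962  0.   ]
 [ 0.     0.    -1.   ]]
```

Request:
play_rows(
  plan=[
    [[0, 0, 0], [0, 0, 0], 0.35],
    [[0, 0, 0], [0, 0, 0], 0.35],
    [[0, 0, -5], [0, 0, 0], 0.35],
    [[0, 0, -20], [0, 0, 0], 0.35],
    [[0, 0, -50], [0, 0, 0], 0.35],
    [[0, 0, -85], [0, 0, 0], 0.35],
    [[0, 0, -120], [0, 0, 0], 0.35],
    [[0, 0, -155], [0, 0, 0], 0.2],
    [[0, 0, -180], [0, 0, 0], 0],
    [[0, 0, -180], [0, 0, 0], 0],
  ],
)

```text
clock: 5.35
tcp_pos: [0.5124, -0.036, 0.3657]
tcp_rot: [0.003, 0.138, 0.99, -0.0]
ft_force: [-0.1, -0.5, -0.0]
grip_width: 0.0068
```

Run:
```python
from mv import *
did([0,0,-180]); status()
print(sensors.get_obs()['q'].round(2))
im=imaging.grab_frame('scene'); crop(im,150,50,200,150,4,'pics/s4.png',1.2)
c=np.cos(.251); s=np.sin(.251)
for y,z in((.12,.36),(.12,.341)): goal([.619-s*y,-.067+c*y,z],14.4)
```

```text
t 5.35 cmd [ 0.5112 -0.0361  0.363 ] meas [ 0.5124 -0.036   0.3657] F [-0.1 -0.5 -0. ] w 0.0068
[ 0.35  0.3  -0.39  1.93  0.14  0.93  1.19]
shift [-51.6 103.5   3. ] turn [0.     0.     1.0417]
shift [-51.6 103.5  22. ] turn [0.     0.     1.0417]
```

View pics/s4.png

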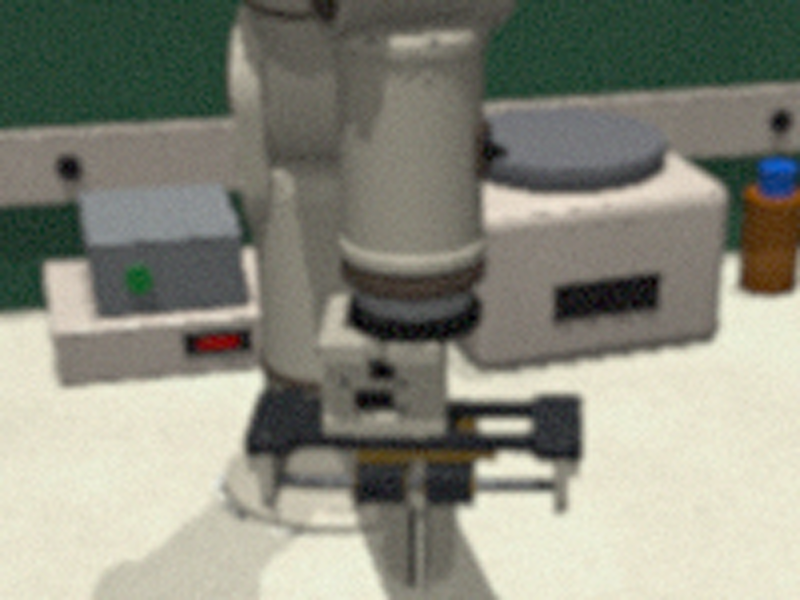

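Request:
play_rows(
  plan=[
    [[0, 35, 0], [0, 0, 0.15], 0],
    [[0, 70, 0], [0, 0, 0.3], 0],
    [[-5, 103.5, 0], [0, 0, 0.45], 0],
    [[-20, 103.5, 0], [0, 0, 0.6], 0],
    [[-40, 103.5, 5], [0, 0, 0.75], 0],
    [[-51.5, 103.5, 10], [0, 0, 0.9], 0],
    [[-51.5, 103.5, 16], [0, 0, 1.042], 0],
    [[-51.5, 103.5, 22], [0, 0, 1.042], 0],
    [[-51.5, 103.5, 22], [0, 0, 1.042], 0],
    [[-51.5, 103.5, 22], [0, 0, 1.042], 0],
  ],
)

```text
clock: 6.65
tcp_pos: [0.5894, 0.0493, 0.3406]
tcp_rot: [-0.0, 0.612, 0.791, -0.0]
ft_force: [-0.6, -0.4, -0.3]
grip_width: 0.0007
```

Run:
```python
from mv import *
did([-51.5,103.5,22],[0,0,1.042]); status()
im=imaging.grab_frame('scene'); crop(im,150,150,200,150,4,'pics/s5.png',1.2)
im=imaging.grab_frame('top'); crop(im,190,120,160,120,5,'pics/t5.png')
c=np.cos(.251); s=np.sin(.251)
for y,z in((.018+.0095,.341),): goal([.619-s*y,-.067+c*y,z],14.4)
S=imaging.get_calibration('scene');p,R=load();p=p+[0,0,-.178]; print((proj(S,p)-[150,150])*4)
```

```text
t 6.65 cmd [0.5891 0.0493 0.341 ] meas [0.5894 0.0493 0.3406] F [-0.6 -0.4 -0.3] w 0.0007
shift [-92.6   0.1  -0. ] turn [ 0.      0.     -0.0003]
[[589.21306984 260.63701969]]
```

View pics/s5.png

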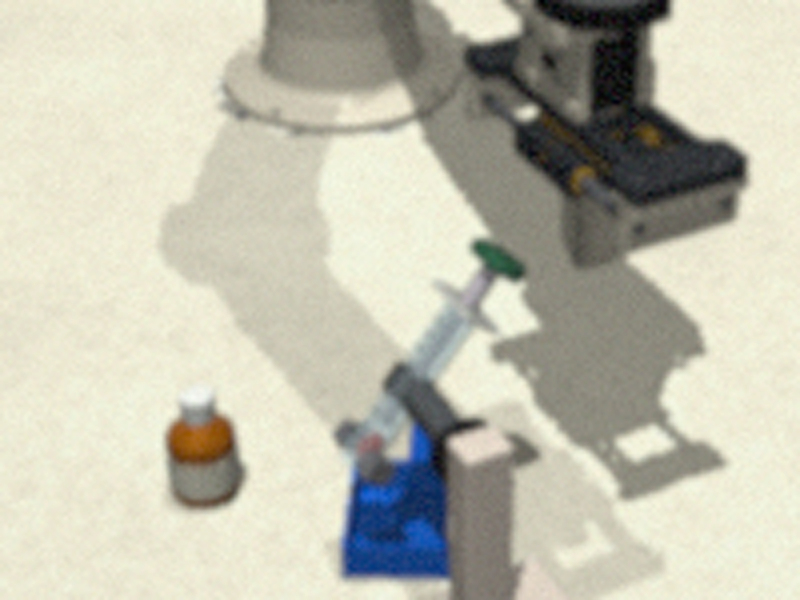

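View pics/t5.png

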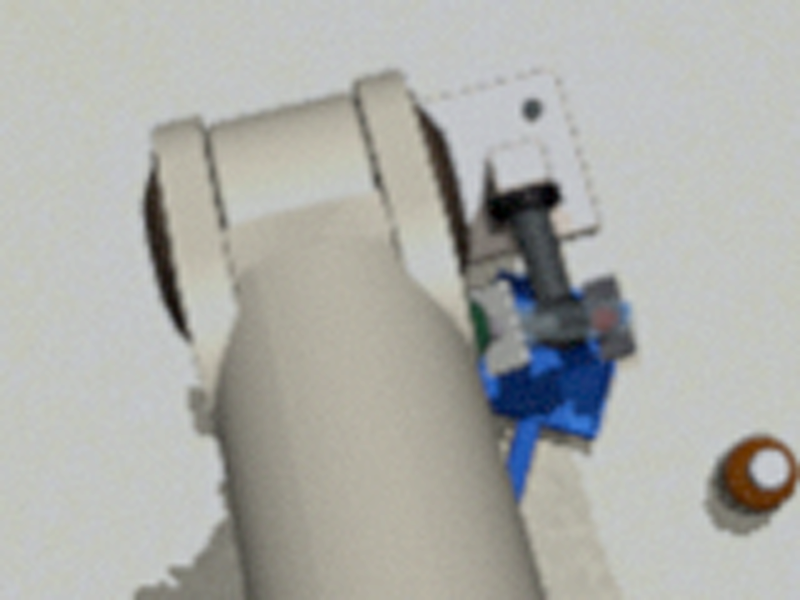

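Request:
play_rows(
  plan=[
    [[-15, 0, 0], [0, 0, 0], 0],
    [[-28, 0, 0], [0, 0, 0], 0],
    [[-36, 0, 0], [0, 0, 0], 0],
    [[-44, 0, 0], [0, 0, 0], 0],
    [[-52, 0, 0], [0, 0, 0], 0],
    [[-60, 0, 0], [0, 0, 0], 0],
    [[-67, 0, 0], [0, 0, 0], 0],
    [[-74, 0, 0], [0, 0, 0], 0],
    [[-80, 0, 0], [0, 0, 0], 0],
    [[-82, 0, 0], [0, 0, 0], 0],
  ],
)

```text
clock: 8.0
tcp_pos: [0.61, -0.0312, 0.3406]
tcp_rot: [0.0, 0.613, 0.79, -0.0]
ft_force: [-0.7, 2.2, 0.9]
grip_width: 0.0004
```

Run:
```python
from mv import *
did([-82,0,0]); status()
im=imaging.grab_frame('scene'); crop(im,150,150,200,150,4,'pics/s6.png',1.2)
```

```text
t 8.0 cmd [ 0.6095 -0.0301  0.341 ] meas [ 0.61   -0.0312  0.3406] F [-0.7  2.2  0.9] w 0.0004
```

View pics/s6.png

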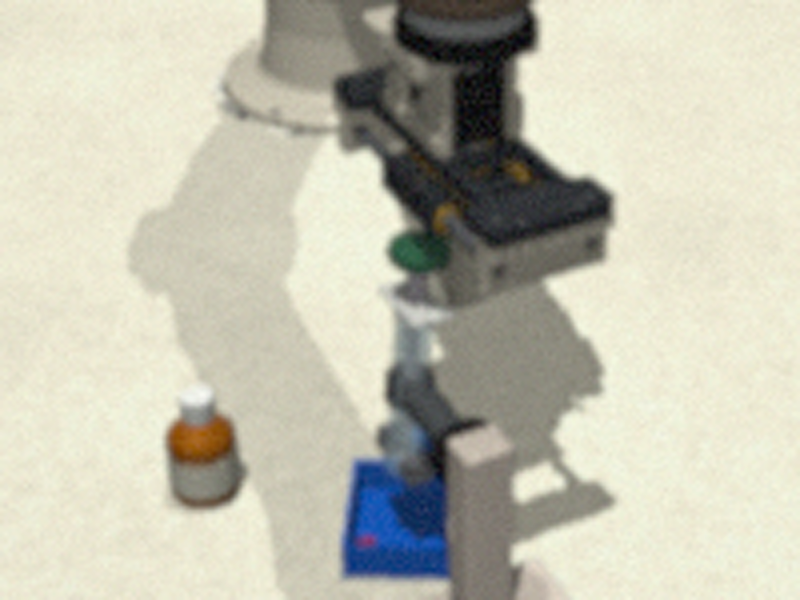

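Run:
```python
from mv import *
im=imaging.grab_frame('scene'); crop(im,220,230,60,70,8,'pics/s6b.png',1.3)
im=imaging.grab_frame('top'); crop(im,260,150,80,80,7,'pics/t6b.png',1.5)
```

```text
(no output)
```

View pics/s6b.png

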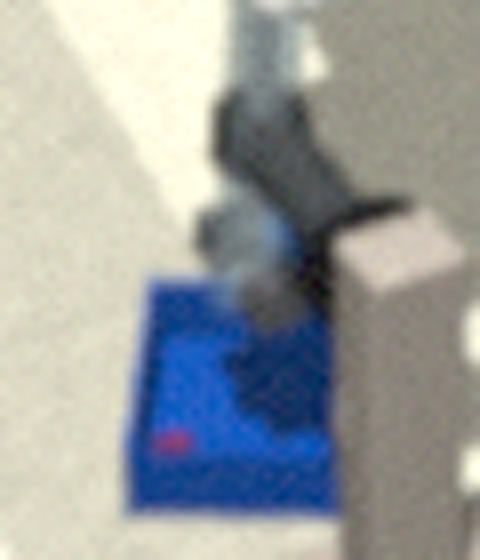

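View pics/t6b.png

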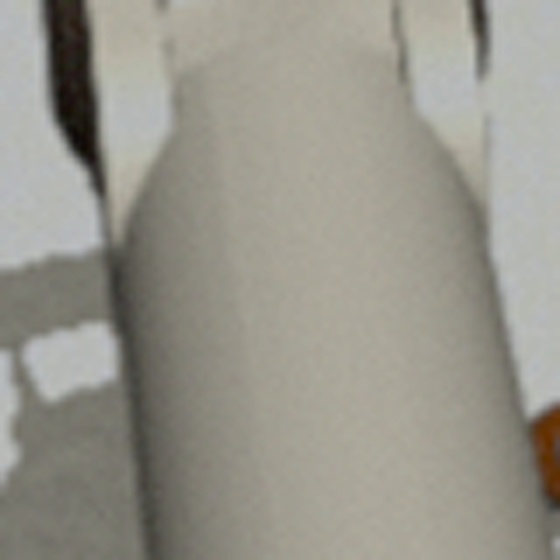

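Run:
```python
from mv import *
S=imaging.get_calibration('scene')
for z in(.003,.01): 
    P=at_z(S,(241.1,284.6),z); d=P[:2]-[.619,-.067]; c,s=np.cos(.251),np.sin(.251)
    print(P.round(4),'stand',(c*d[0]+s*d[1]).round(4),(-s*d[0]+c*d[1]).round(4))
    d=P[:2]-[.6142,-.0682]; c,s=np.cos(-.277),np.sin(-.277); print('tray',(c*d[0]+s*d[1]).round(4),(-s*d[0]+c*d[1]).round(4))
for P in([.619,-.067,.066],[.619,-.067,.058]): print((proj(S,np.array(P))-[220,230])*8)
status()
```

```text
[ 0.6175 -0.0962  0.003 ] stand -0.0087 -0.0279
tray 0.0109 -0.026
[ 0.6252 -0.0974  0.01  ] stand -0.0016 -0.031
tray 0.0185 -0.0251
[[259.78529691 262.88374152]]
[[260.35839265 283.89576811]]
t 8.15 cmd [ 0.6095 -0.0301  0.341 ] meas [ 0.6099 -0.0309  0.3405] F [-0.2  0.3 -0.5] w 0.001
```

The red stopper is already lying in the tray, at about (172,440) in the crop. It sits roughly 29 mm to the stand's -y, so it fell out early in the tipping push, before any press. It can't practically be put back through the jaws. I'll finish the remaining steps slowly and report this.

Request:
play_rows(
  plan=[
    [[-1, 0, 0], [0, 0, 0], 0],
    [[-2.5, 0, 0], [0, 0, 0], 0],
    [[-4, 0, 0], [0, 0, 0], 0],
    [[-5.5, 0, 0], [0, 0, 0], 0],
    [[-7, 0, 0], [0, 0, 0], 0],
    [[-8, 0, 0], [0, 0, 0], 0],
    [[-9, 0, 0], [0, 0, 0], 0],
    [[-10, 0, 0], [0, 0, 0], 0],
    [[-10, 0, 0], [0, 0, 0], 0],
    [[-10, 0, 0], [0, 0, 0], 0],
  ],
)

```text
clock: 9.4
tcp_pos: [0.6124, -0.0395, 0.3407]
tcp_rot: [-0.0, 0.613, 0.79, 0.0]
ft_force: [-0.6, 3.7, 2.4]
grip_width: 0.0001
```

Run:
```python
from mv import *
did([-10,0,0]); status()
im=imaging.grab_frame('scene'); crop(im,210,180,100,120,5,'pics/s7.png',1.3)
S=imaging.get_calibration('scene')
print((proj(S,np.array([[.619,-.067,.21],[.619,-.067,.17],[.619,-.067,.058]]))-[210,180])*5)
```

```text
t 9.4 cmd [ 0.612  -0.0398  0.341 ] meas [ 0.6124 -0.0395  0.3407] F [-0.6  3.7  2.4] w 0.0001
[[205.26873999 157.07644644]
 [207.37311985 232.76408065]
 [212.72399541 427.43485507]]
```

View pics/s7.png

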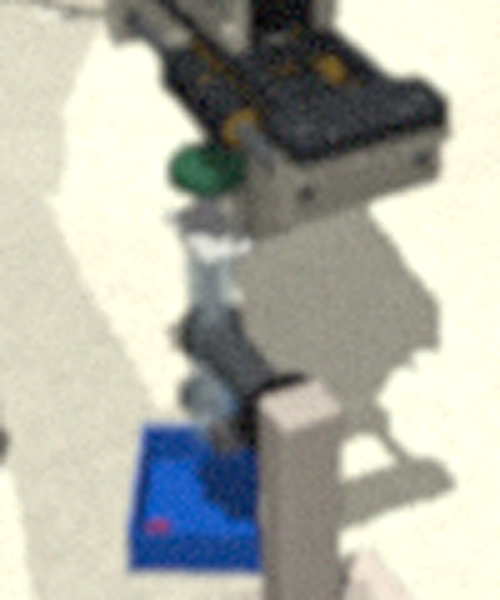

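Request:
play_rows(
  plan=[
    [[-0.5, 0, 0], [0, 0, 0], 0],
    [[-1, 0, 0], [0, 0, 0], 0],
    [[-1.5, 0, 0], [0, 0, 0], 0],
    [[-2, 0, 0], [0, 0, 0], 0],
    [[-2.5, 0, 0], [0, 0, 0], 0],
    [[-2.5, 0, 0], [0, 0, 0], 0],
    [[-2.5, 0, 0], [0, 0, 0], 0],
    [[-2.5, 0, 0], [0, 0, 0], 0],
    [[-2.5, 0, 0], [0, 0, 0], 0],
    [[-2.5, 0, 0], [0, 0, 0], 0],
  ],
)

```text
clock: 10.7
tcp_pos: [0.6127, -0.0401, 0.3406]
tcp_rot: [-0.001, 0.612, 0.791, 0.001]
ft_force: [-2.8, 7.6, 2.7]
grip_width: 0.0002
```

Run:
```python
from mv import *
did([-2.5,0,0]); status()
```

```text
t 10.7 cmd [ 0.6126 -0.0422  0.341 ] meas [ 0.6127 -0.0401  0.3406] F [-2.8  7.6  2.7] w 0.0002
```

Request:
play_rows(
  plan=[
    [[5, 0, 0], [0, 0, 0], 0],
    [[20, 0, 0], [0, 0, 0], 0],
    [[25, 0, -10], [0, 0, 0], 0],
    [[25, 0, -35], [0, 0, 0], 0],
    [[25, 0, -55], [0, 0, 0], 0],
    [[25, 0, -65], [0, 0, 0], 0],
    [[15, 0, -65], [0, 0, 0], 0],
    [[-10, 0, -65], [0, 0, 0], 0],
    [[-27, 0, -65], [0, 0, 0], 0],
    [[-27, 0, -65], [0, 0, 0], 0],
  ],
)

```text
clock: 11.95
tcp_pos: [0.6196, -0.0709, 0.4048]
tcp_rot: [-0.0, 0.615, 0.789, -0.001]
ft_force: [-1.2, 0.7, -0.0]
grip_width: 0.0007
```

Run:
```python
from mv import *
did([-27,0,-65]); status()
im=imaging.grab_frame('scene'); crop(im,210,160,100,120,5,'pics/s8.png',1.3)
S=imaging.get_calibration('scene')
print((proj(S,np.array([[.619,-.067,.21],[.619,-.067,.17],[.619,-.067,.058],[.619,-.067,.228]]))-[210,160])*5)
status()
```

```text
t 11.95 cmd [ 0.6193 -0.0684  0.406 ] meas [ 0.6196 -0.0709  0.4048] F [-1.2  0.7 -0. ] w 0.0007
[[205.26873999 257.07644644]
 [207.37311985 332.76408065]
 [212.72399541 527.43485507]
 [204.28452449 221.84230806]]
t 12.0 cmd [ 0.6193 -0.0684  0.406 ] meas [ 0.6196 -0.0692  0.405 ] F [-0.5 -0.2  0.1] w 0.0006
```

View pics/s8.png

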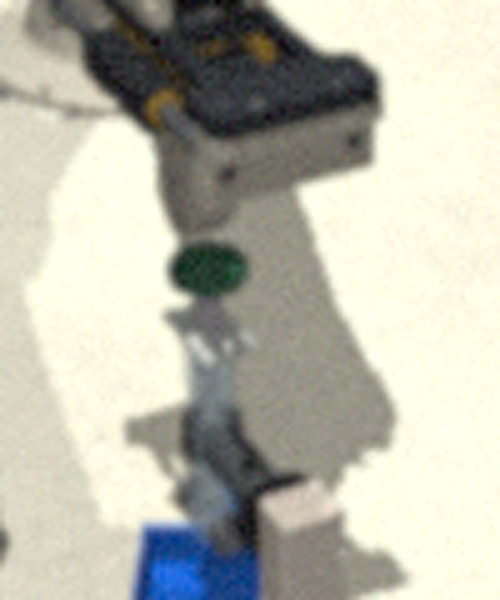

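Request:
play_rows(
  plan=[
    [[0, 0, 10], [0, 0, 0], 0],
    [[0, 0, 15], [0, 0, 0], 0],
    [[0, 0, 20], [0, 0, 0], 0],
    [[0, 0, 25], [0, 0, 0], 0],
    [[0, 0, 30], [0, 0, 0], 0],
    [[0, 0, 35], [0, 0, 0], 0],
    [[0, 0, 40], [0, 0, 0], 0],
    [[0, 0, 44], [0, 0, 0], 0],
    [[0, 0, 45], [0, 0, 0], 0],
    [[0, 0, 45], [0, 0, 0], 0],
  ],
)

```text
clock: 13.25
tcp_pos: [0.6196, -0.0675, 0.364]
tcp_rot: [0.0, 0.613, 0.79, 0.0]
ft_force: [-10.5, 1.5, 21.5]
grip_width: -0.0001
```

Run:
```python
from mv import *
did([0,0,45]); status()
```

```text
t 13.25 cmd [ 0.6193 -0.0684  0.361 ] meas [ 0.6196 -0.0675  0.364 ] F [-10.5   1.5  21.5] w -0.0001
```

Request:
play_rows(
  plan=[
    [[0, 0, 1], [0, 0, 0], 0],
    [[0, 0, 1.5], [0, 0, 0], 0],
    [[0, 0, 1.5], [0, 0, 0], 0],
    [[0, 0, 1.5], [0, 0, 0], 0],
    [[0, 0, 1.5], [0, 0, 0], 0],
    [[0, 0, 1.5], [0, 0, 0], 0],
    [[0, 0, 1.5], [0, 0, 0], 0],
    [[0, 0, 1.5], [0, 0, 0], 0],
    [[0, 0, 1.5], [0, 0, 0], 0],
    [[0, 0, 1.5], [0, 0, 0], 0],
  ],
)

```text
clock: 14.5
tcp_pos: [0.6196, -0.0675, 0.3639]
tcp_rot: [0.001, 0.613, 0.79, 0.001]
ft_force: [-12.0, 3.4, 28.9]
grip_width: 0.0002
```

Run:
```python
from mv import *
did([0,0,1.5]); status()
im=imaging.grab_frame('scene'); crop(im,210,160,100,140,4,'pics/s9.png',1.3)
```

```text
t 14.5 cmd [ 0.6193 -0.0684  0.3595] meas [ 0.6196 -0.0675  0.3639] F [-12.    3.4  28.9] w 0.0002
```

View pics/s9.png

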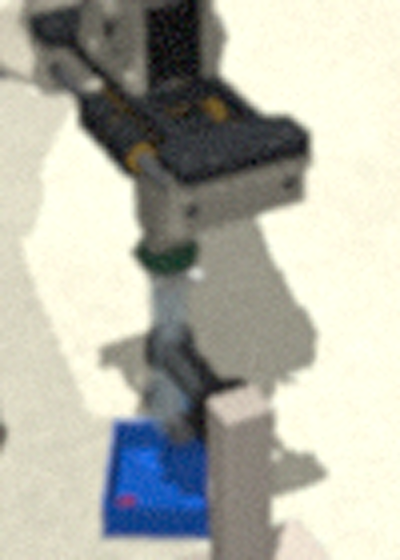

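Request:
play_rows(
  plan=[
    [[0, 0, -4], [0, 0, 0], 0],
    [[0, 0, -10], [0, 0, 0], 0],
    [[0, 0, -16], [0, 0, 0], 0],
    [[0, 0, -22], [0, 0, 0], 0],
    [[0, 0, -30], [0, 0, 0], 0],
    [[0, 0, -45], [0, 0, 0], 0],
    [[0, 0, -70], [0, 0, 0], 0],
    [[0, 0, -100], [0, 0, 0], 0],
    [[0, 0, -130], [0, 0, 0], 0],
    [[0, 0, -130], [0, 0, 0], 0],
  ],
)

```text
clock: 15.8
tcp_pos: [0.6205, -0.0688, 0.4927]
tcp_rot: [0.003, 0.613, 0.79, 0.002]
ft_force: [0.7, 0.5, 0.0]
grip_width: 0.0007
```

Request:
play_rows(
  plan=[
    [[30, 0, 0], [0, 0, 0], 0],
    [[70, 0, 0], [0, 0, 0], 0],
    [[115, 0, 0], [0, 0, 0], 0],
    [[160, 0, 0], [0, 0, 0], 0],
    [[200, 0, 0], [0, 0, 0], 0],
    [[220, 0, 0], [0, 0, 0], 0],
    [[230, 0, 0], [0, 0, 0], 0],
    [[230, 0, 0], [0, 0, 0], 0],
    [[230, 0, 0], [0, 0, 0], 0],
    [[230, 0, 0], [0, 0, 0], 0],
  ],
)

```text
clock: 17.05
tcp_pos: [0.5631, 0.1529, 0.4891]
tcp_rot: [0.0, 0.614, 0.789, -0.0]
ft_force: [0.4, -1.1, -0.2]
grip_width: 0.0005
```

Run:
```python
from mv import *
did([0,0,-130]);did([230,0,0]); status()
im=imaging.grab_frame('scene'); crop(im,190,180,130,150,4,'pics/s10.png',1.3)
im=imaging.grab_frame('top'); crop(im,260,140,100,100,6,'pics/t10.png',1.5)
```

```text
t 17.05 cmd [0.5622 0.1544 0.4895] meas [0.5631 0.1529 0.4891] F [ 0.4 -1.1 -0.2] w 0.0005
```

View pics/s10.png

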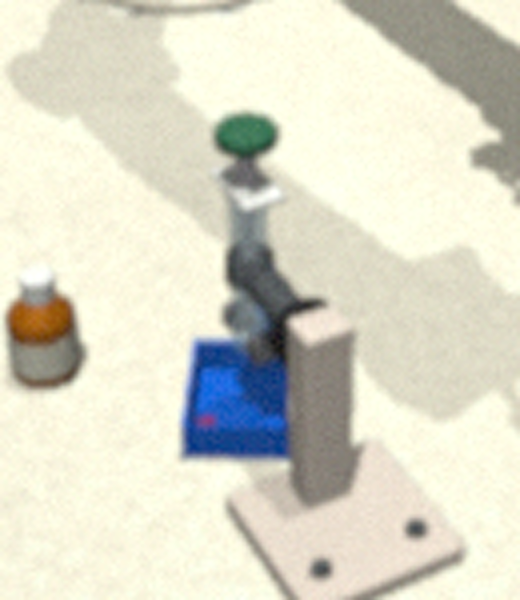

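View pics/t10.png

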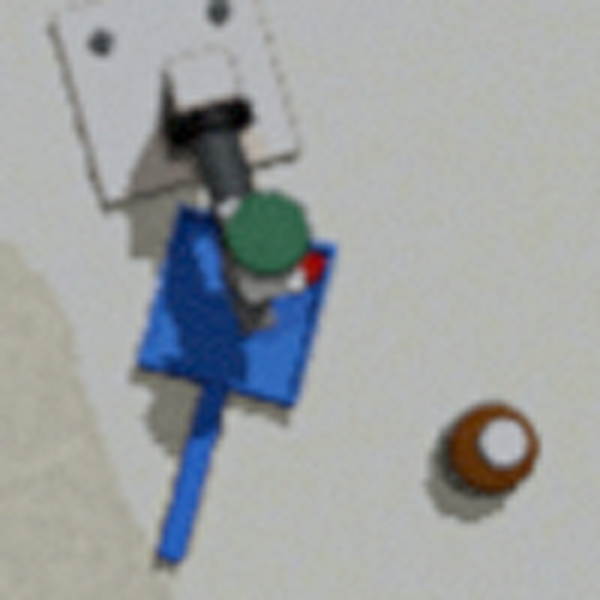

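Run:
```python
from workcell import order
print(order.finish_job())
```

```text
the job is handed in; nothing more can be done
None
```

I handed the job in at about 17 s. The end state is as asked, but one step went wrong: **the stopper dropped out too early**. It fell into the tray while I was tipping the syringe, not when I pressed the plunger.

**What I did**
- I gripped the tray by its handle and slid it under the nozzle.
- I pushed the plunger head sideways until the syringe stood upright against its stop. The force rose to about 8 N while the finger stopped moving.
- I pressed the plunger to its stop. The fingertips were at 186 mm with about 29 N, and pressing further did not move them.
- I let the plunger spring back and moved the arm clear.

**What went wrong:** a picture taken partway through tipping showed the barrel empty and the stopper in the tray. I don't know the cause. My first contact with the plunger head, at roughly 0.1 m/s, was probably too quick and jolted it loose. I did not try to put the stopper back because I judged it impractical with this gripper. The full press therefore ran on an empty barrel.

**Last checks**
- **Syringe:** upright in both camera views, with the plunger head back up.
- **Tray:** flat on the bench under the nozzle, with the stopper inside near its wall on the stand's -y side.
- **Bystanders:** the bottle looked undisturbed in the last pictures. The dishes and joystick box were outside those pictures, so I did not check them at the end, but the arm did not go near them.
- **Forces:** no reading at the end of a move came near the limits.

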